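# Pick the double-journal pin from the parts bin and lay it in the vee rest for inspection

### The job

From the mixed parts in the yellow bin, pick out the one square-bodied steel pin that has a round journal at both ends, and set it gently in the two vees of the steel rest on the granite plate, one journal in each vee, lowering it all the way in before you let go. Leave all the other parts in the bin, and do not disturb the ring gauge or the jar on the bench.

Things in the scene. Friction and masses are not known exactly. Their poses are not given: they have to be found in the camera images.
- trunnion: the target: steel pin, 94 mm overall, 0.37 to 0.57 kg; its middle is a square body 34 x 34 mm, 46 mm long, and from BOTH ends of it a round journal, diameter 14 mm, sticks out 24 mm. Symmetrical end for end. Lies flat in the bin at any yaw. Origin at its centre (17 mm above the bin floor when lying there); x axis along its length, z up at the start
- stub0: bar 34 mm square and 62 mm long with a round journal (diameter 14, length 24 mm) on ONE end only, 86 mm overall, lying flat in the bin; origin mid-length at mid-height (17 mm above the bin floor), x axis along its length with the journal at +x; plain steel, 0.6 kg
- stub1: a second one just like stub0: bar 34 mm square and 62 mm long with a round journal (diameter 14, length 24 mm) on ONE end only, 86 mm overall, lying flat in the bin; origin mid-length at mid-height (17 mm above the bin floor), x axis along its length with the journal at +x; plain steel, 0.6 kg
- plain_bar: plain steel bar 86 x 34 x 34 mm with no journals, lying flat in the bin; origin at its centre, x along its length; 0.77 kg
- clevis: steel U-shaped fork, 60 x 40 x 34 mm, lying flat in the bin; origin at mid-height near its middle, x from its solid end (-x) to its open end (+x)
- bush: steel flanged bush standing on its flange in the bin: flange diameter 46, 8 mm high; body diameter 30; 30 mm high overall; origin at the centre of its underside
- nut0: steel hex nut, 24 mm across corners, 10 mm high, lying flat in the bin; origin at the centre of its underside
- nut1: steel hex nut, 24 mm across corners, 10 mm high, lying flat in the bin; origin at the centre of its underside
- bin_in (a point): centre of the inner floor of the fixed yellow open-topped bin (5 mm above the table). Inside 225 mm along x by 335 mm along y; walls 5 mm thick, top 45 mm above the table. Parts lie loosely 2 by 3, about 105 mm apart, in any order, the nuts between them; about 30 mm or more is free beside each long face of the target's body
- rest_seat (a point): seat point of the fixed vee rest: where the target's centre lies when both journals are home, 74 mm above the table; x is the direction along which the pin must lie (either way round), z up. The rest's base below has its top 36 mm below this point and is 56 mm wide
- rest: the vee rest, fixed: two steel vee plates 8 mm thick stand 36 mm either side of its centre along x (64 mm free between them); each vee is 90 degrees, open upward, 42 mm wide at its top, 85 mm above the table. They stand on a steel base on a dark granite plate 150 x 150 mm, 30 mm high. Origin at the centre of the plate's underside, x along the pin's seat
- ring_gauge: loose steel ring, outer diameter 64, height 20 mm, lying on the table beyond the rest; a bystander; origin at the centre of its underside
- jar: loose white jar with a black cap, diameter 50, height 70 mm, standing near the robot on its right; a bystander; origin at the centre of its underside
Things that resemble listed ones, but are neither listed nor needed, are in the scene too. What is shaped like the trunnion but orange or turquoise is not meant.

How it is judged:
By the outcome, as a careful person would: the job done as asked, in the order asked, and still so for the second after the job is handed in, with the robot touching nothing.
It also fails if it takes over 40 s, if anything falls off the work surface, if the arm or the gripper's body presses on something with over 40 N, if the wrist force passes 120 N, or if a joint passes its speed limit or range.

### The arm

A 7-joint arm with a two-finger parallel gripper is mounted at the origin on the work surface. World frame = base frame: x ahead of the robot, y to its left, z up, the work surface at z = 0. Lengths are in m, angles in rad, forces in N, time in s.
With the tool pointing down it reaches from about 0.425 to 0.925 m from the base axis. Payload 6.8 kg.
Tool frame: the origin (TCP) lies at the very end of the fingers, on their centre line; the grasp point (between the pads) lies grasp_offset behind it (grasp_offset is the distance from the TCP to the grasp point, in m); z points along the fingers, y is the direction in which the jaws open and shut (so a half turn about z gives the same grasp; the last joint's range is limited). The gripper opens to 85 mm and grips with 20 to 120 N. Pads are 22 mm wide; open, the fingers measure 114 mm over their backs; the gripper's body (76 mm by 85 mm) begins 54 mm behind the grasp point. The pads swing forward as they close: fully open they stand 13 mm farther back than shut.
Start: joints at [1.007, 0.477, 0.022, 1.555, -0.011, 1.109, -0.083], TCP at [0.297, -0.606, 0.231] pointing down, gripper open.
Joint ranges: [-2.96, 2.96], [-0.34, 2.1], [-1.41, 1.46], [0.24, 2.44], [-1.37, 4.51], [0.17, 1.92], [-2.96, 2.96]. Speed limits (rad/s): [2.39, 2.39, 3.14, 3.14, 3.14, 3.14, 3.14].

### API

Orientations are given as a unit quaternion [w, x, y, z].
In Python, from station import * gives the robot as it stands.
- The arm moves only by the shell command python3 -m handwheel 'ROWS' [FORCE]. ROWS is JSON, one flat list of numbers, 7 for each row, row after row: the shift along the world's x, y, z in cm, then the turn, a rotation vector about the world's x, y, z in degrees, then the opening, from 0 (shut) to 1 (fully open). In form: [tx, ty, tz, ax, ay, az, fingers, tx, ty, tz, ax, ay, az, fingers, ...]. A call has 1 to 8 rows; each row is the pose to reach, as a shift and turn from the pose measured when the call began; what a row does not reach only later rows make up. A row lasts 1/12 s, in which the tool goes at most 41.7 mm and 7.16 degrees, less where a joint would pass 70% of its speed; a pose out of reach is approached as far as the arm can. A call with a gripper value outside its range is refused whole. The fingers move at their own pace and stop on an object; FORCE is the grip in N (left out, the last holds). Time passes only in rows, so rows that repeat a pose let the fingers close. It gives the time, the measured TCP pose, the force and the opening at its end, in the units of the state.
- get_obs(): the state, without advancing time (a new reading comes with each control period).
- read_camera(name): name is "side" or "top" or "wrist"; returns the picture (480x640x3 uint8, red, green, blue); there is no depth.
- camera_info(name): a dict with "fx", "fy", "cx", "cy" (pixels), "R" (3x3) and "t" (3): a world point X has camera coordinates R X + t; the wrist camera has in their place "mount" (4x4, takes a point from camera to tool coordinates, whose origin is the TCP and whose axes are the flange's). Camera axes: x right, y down, z forward; pixel columns grow to the right and rows downward; lengths in m; the calibration is good to about 2 mm. The wrist camera is an equidistant fisheye: a pixel r from the principal point sees the ray r / f radians off the axis. A picture is of the moment at which its call begins: read the wrist's pose just before it. camera_info takes no time and is no camera call.
- hand_in(): hands the job in, once; it reports no verdict.
The state is a dict: "t": time; "q": joint angles; "joint_vel": joint speeds; "joint_torque": joint torques, N m; "eef_pos": TCP position; "tool_rot": TCP orientation; "contact_force": force on the tool from outside, world axes, zero at the start; "torque": the same for the moment, N m; "gripper_width": opening from 0.0 (shut) to 1.0 (fully open).
Only numpy, scipy, OpenCV 4.12 (cv2) and the standard library are available. Lean on these libraries where they do the work, as an engineer would, in place of code of your own. Each camera call takes 0.05 s, during which the arm holds its last target. There are 200 camera calls.

## Working session

There is one attempt and no reset: what is moved stays moved. The work goes in short steps, Python scripts to look and compute and a shell command to move; the robot and the scene stay as the last step left them, time stands still between calls to the robot, and variables do not carry over. Pictures are saved under pics/ and viewed, on a budget of 10 in all, crops included, one or two more only if the job needs it, and the job is handed in when it is done.

```bash
ls; mkdir -p pics; python3 - <<'E'
from station import *
import cv2,numpy as np
o=get_obs();print({k:np.round(v,3).tolist() for k,v in o.items()})
for n in("top","side"):
    i=camera_info(n);print(n,{k:np.round(v,4).tolist() for k,v in i.items()})
    cv2.imwrite(f"pics/{n}0.png",read_camera(n)[:,:,::-1])
print(camera_info("wrist"))
E
```

```text
pics
{'t': 0.0, 'q': [1.007, 0.478, 0.022, 1.556, -0.012, 1.109, -0.083], 'joint_vel': [-0.002, 0.001, -0.001, 0.001, 0.0, 0.0, 0.001], 'joint_torque': [0.0, -59.645, 1.608, -28.12, 0.012, 0.009, 0.0], 'eef_pos': [0.297, -0.606, 0.23], 'tool_rot': [-0.001, 0.974, 0.226, -0.0], 'contact_force': [0.677, -0.493, -0.36], 'torque': [-0.037, -0.007, 0.027], 'gripper_width': 1.002}
top {'fx': 486.7543, 'fy': 486.7543, 'cx': 330.3195, 'cy': 240.7414, 'R': [[0.0116, -0.9996, 0.0245], [-0.991, -0.0148, -0.1327], [0.133, -0.0228, -0.9909]], 't': [-0.1046, 0.5083, 0.9742]}
side {'fx': 485.9322, 'fy': 485.9322, 'cx': 322.7683, 'cy': 229.8768, 'R': [[-0.9758, -0.2182, 0.0154], [-0.1736, 0.7297, -0.6614], [0.1331, -0.648, -0.7499]], 't': [0.4998, 0.1852, 0.9268]}
{'fx': 371.64829954431775, 'fy': 371.64829954431775, 'cx': 325.08592017743007, 'cy': 238.93958048502364, 'mount': array([[ 7.15733343e-05, -9.59754494e-01, -2.80840356e-01,
         7.13497660e-02],
       [ 9.99999996e-01,  5.30674493e-05,  7.34994475e-05,
         5.58694533e-04],
       [-5.56379437e-05, -2.80840360e-01,  9.59754494e-01,
        -1.42902773e-01],
       [ 0.00000000e+00,  0.00000000e+00,  0.00000000e+00,
         1.00000000e+00]])}
```

View pics/top0.png

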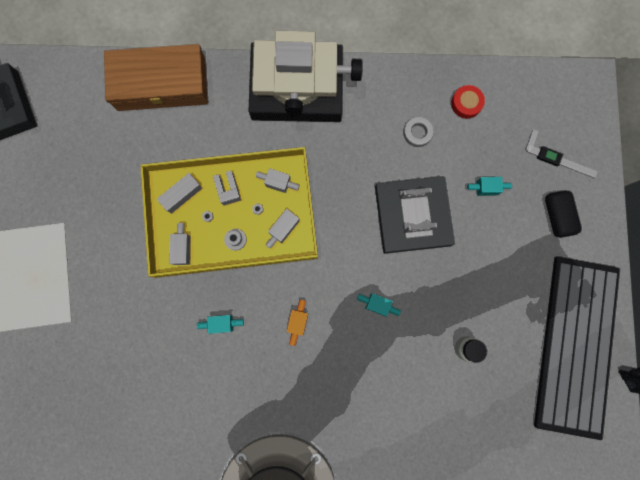

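View pics/side0.png

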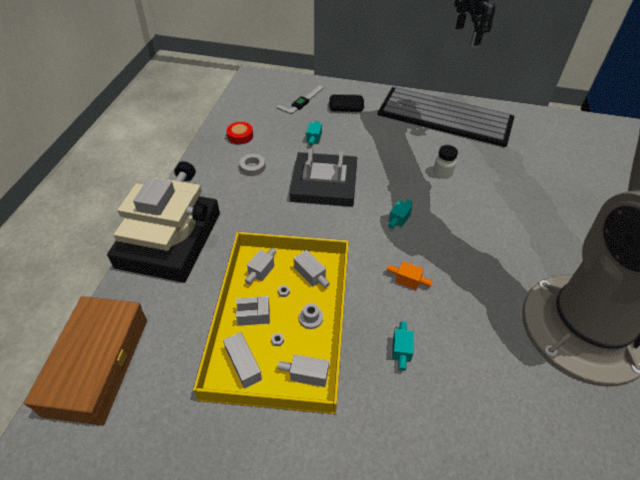

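The top view shows the trunnion at about (278,180), with a journal at each end. The rest is at about (416,214), its vee plates at (417,192) and (418,234). The side view agrees: trunnion (262,265), rest (325,172). Next I'll take rough positions and then look with the wrist camera.

```bash
cat > h.py <<'E'
from station import *
import cv2,numpy as np
from scipy.spatial.transform import Rotation as Rn
def rot(q): return Rn.from_quat(np.roll(q,-1)).as_matrix()
def ray(name,uv,obs=None):
    i=camera_info(name);uv=np.atleast_2d(uv).astype(float)
    p=(uv-[i["cx"],i["cy"]])/[i["fx"],i["fy"]]
    if name=="wrist":
        r=np.linalg.norm(p,axis=1,keepdims=True);d=np.c_[p/np.maximum(r,1e-9)*np.sin(r),np.cos(r)]
        R=rot(obs["tool_rot"]);M=i["mount"]
        return R@M[:3,3]+obs["eef_pos"],d@(R@M[:3,:3]).T
    R,t=np.array(i["R"]),np.array(i["t"])
    return -R.T@t,np.c_[p,np.ones(len(p))]@R
def plane(name,uv,z,obs=None):
    c,d=ray(name,uv,obs);return c+d*((z-c[2])/d[:,2])[:,None]
def snap(fn,name="wrist"):
    o=get_obs();im=read_camera(name)[:,:,::-1].copy();cv2.imwrite("pics/"+fn,im)
    np.savez("pics/"+fn+".npz",eef_pos=o["eef_pos"],tool_rot=o["tool_rot"]);return o,im
E
python3 - <<'E'
from h import *
im=cv2.imread("pics/top0.png")
hsv=cv2.cvtColor(im,cv2.COLOR_BGR2HSV)
m=((hsv[...,1]<90)&(hsv[...,2]>60)).astype(np.uint8)
roi=np.zeros_like(m);roi[163:200,250:304]=1
n,l,s,c=cv2.connectedComponentsWithStats(m*roi)
k=1+s[1:,4].argmax();ys,xs=np.where(l==k);P=np.c_[xs,ys]
print("trunnion",s[k],c[k]);r=cv2.minAreaRect(P.astype(np.float32));print(r)
W=plane("top",cv2.boxPoints(r),.03);print(W.round(3))
rr=cv2.minAreaRect(W[:,:2].astype(np.float32));print(rr)
print("side ctr",plane("side",[(262,265)],.03).round(3),"top",plane("top",[(278,180)],.03).round(3))
print("rest tops",plane("top",[(417,192),(418,234)],.085).round(3),plane("top",[(377,184),(443,177),(453,245),(387,252)],.03).round(3))
print("bin",plane("top",[(142,165),(304,150),(316,255),(150,273)],.045).round(3))
E
```

```text
trunnion [256 169  43  23 550] [276.93818182 180.05454545]
((277.0000305175781, 180.0), (44.27188491821289, 18.34120750427246), 18.434947967529297)
[[ 0.634  0.066  0.03 ]
 [ 0.672  0.055  0.03 ]
 [ 0.643 -0.034  0.03 ]
 [ 0.605 -0.023  0.03 ]]
((0.638346791267395, 0.01640906184911728), (0.0947786495089531, 0.03960740566253662), 72.18110656738281)
side ctr [[0.633 0.021 0.03 ]] top [[0.638 0.014 0.03 ]]
rest tops [[ 0.604 -0.269  0.085]
 [ 0.519 -0.27   0.085]] [[ 0.633 -0.196  0.03 ]
 [ 0.651 -0.337  0.03 ]
 [ 0.505 -0.355  0.03 ]
 [ 0.488 -0.216  0.03 ]]
bin [[ 0.661  0.295  0.045]
 [ 0.7   -0.04   0.045]
 [ 0.479 -0.069  0.045]
 [ 0.437  0.265  0.045]]
```

```bash
python3 -m handwheel '[4,4,0,0,0,0,1, 7,7,0,0,0,0,1, 10,10.5,0,0,0,0,1, 13,14,0,0,0,0,1, 16,18,0,0,0,0,1, 19,21.5,0,0,0,0,1, 21.5,25,0,0,0,0,1, 24,28,0,0,0,0,1]'; python3 -m handwheel '[2,2.5,0,0,0,0,1, 3,5,0,0,0,0,1, 3,5,0,0,0,0,1, 3,5,0,0,0,0,1]'
python3 -c "
from h import *
o,_=snap('rest1.png');print(o['eef_pos'],o['tool_rot'],o['q'])"
```

```text
t: 0.77
eef_pos: [0.515, -0.3518, 0.2301]
tool_rot: [-0.001, 0.974, 0.226, -0.001]
contact_force: [0.4, -0.6, -0.4]
gripper_width: 0.996
t: 1.1
eef_pos: [0.5459, -0.2994, 0.2297]
tool_rot: [-0.002, 0.974, 0.228, -0.001]
contact_force: [-0.6, -1.8, 0.5]
gripper_width: 0.997
[ 0.54585913 -0.29942508  0.22965256] [-1.55516754e-03  9.73656404e-01  2.28013794e-01 -7.05451105e-04] [ 0.47573008  0.39730883 -0.0969141   1.68108451  0.04077213  1.06817697
 -0.74415512]
```

View pics/rest1.png

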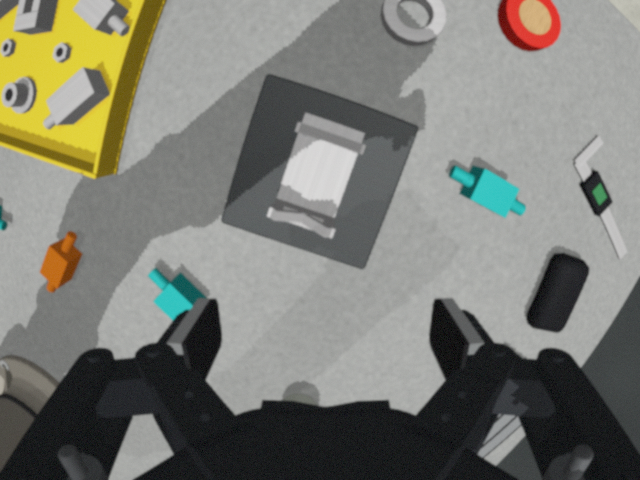

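The rest is in full view: granite corners near (268,75), (418,127), (363,268), (222,220), the far vee plate at about (330,130) and the near one at about (302,218). I'll fit these and view an enlarged crop.

```bash
python3 - <<'E'
from h import *
o=np.load("pics/rest1.png.npz");im=cv2.imread("pics/rest1.png")
cv2.imwrite("pics/rest1c.png",cv2.resize(im[90:260,235:395],None,fx=5/1.5,fy=5/1.5,interpolation=cv2.INTER_CUBIC))
c0=np.float32([(268,75),(418,127),(363,268),(222,220)])
W=plane("wrist",c0,.03,o);print(W.round(4),W.mean(0).round(4))
for a in range(4):
    d=W[(a+1)%4]-W[a];print(np.hypot(*d[:2]).round(4),np.degrees(np.arctan2(d[1],d[0])).round(2))
E
```

```text
[[ 0.636  -0.1966  0.03  ]
 [ 0.6548 -0.3413  0.03  ]
 [ 0.5097 -0.3591  0.03  ]
 [ 0.4924 -0.2139  0.03  ]] [ 0.5732 -0.2777  0.03  ]
0.1459 -82.6
0.1462 -173.02
0.1462 96.78
0.1447 6.86
```

View pics/rest1c.png

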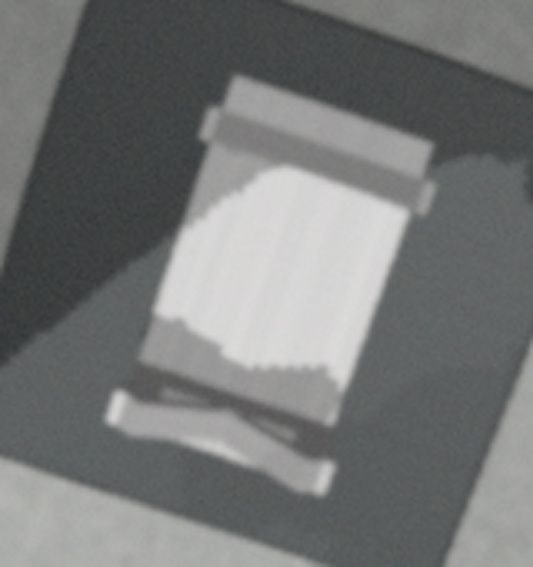

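```bash
python3 - <<'E'
from h import *
o=np.load("pics/rest1.png.npz")
c=np.float32([(211,125),(425,198),(325,478),(117,410)])/(10/3)+[235,90]
W=plane("wrist",c,.085,o);print(W.round(4),W.mean(0).round(4))
for a in range(4):
    d=W[(a+1)%4]-W[a];print(np.hypot(*d[:2]).round(4),np.degrees(np.arctan2(d[1],d[0])).round(2))
E
python3 -m handwheel '[1,4,0,0,0,7,1, 2,8,0,0,0,14,1, 3,12,0,0,0,21,1, 4,15.5,0,0,0,28,1, 5,19,0,0,0,35,1, 6,22.5,0,0,0,42,1, 7,26,0,0,0,46,1, 7.6,29,-1,0,0,46,1]'
python3 -m handwheel '[0.8,2.5,-2,0,0,0,1, 0.8,2.5,-3,0,0,0,1, 0.8,2.5,-3,0,0,0,1, 0.8,2.5,-3,0,0,0,1]'
python3 -c "
from h import *
o,_=snap('t1.png');print(o['eef_pos'],o['tool_rot'],o['q'])"
```

```text
[[ 0.6047 -0.2475  0.085 ]
 [ 0.6115 -0.2991  0.085 ]
 [ 0.5411 -0.3085  0.085 ]
 [ 0.5342 -0.2564  0.085 ]] [ 0.5729 -0.2779  0.085 ]
0.052 -82.54
0.0709 -172.41
0.0526 97.65
0.0711 7.16
t: 1.82
eef_pos: [0.6225, -0.0112, 0.2214]
tool_rot: [0.0, 0.808, 0.59, 0.0]
contact_force: [0.8, 0.1, 1.0]
gripper_width: 0.999
t: 2.15
eef_pos: [0.63, 0.0109, 0.1905]
tool_rot: [0.0, 0.808, 0.589, -0.001]
contact_force: [-0.1, -0.6, 0.7]
gripper_width: 1.006
[0.62999378 0.01091087 0.1905252 ] [ 4.90263020e-04  8.08484114e-01  5.88516526e-01 -1.22308967e-03] [ 0.1371917   0.46698471 -0.34372993  1.68879568  0.18144714  1.0188065
 -0.58069409]
```

View pics/t1.png

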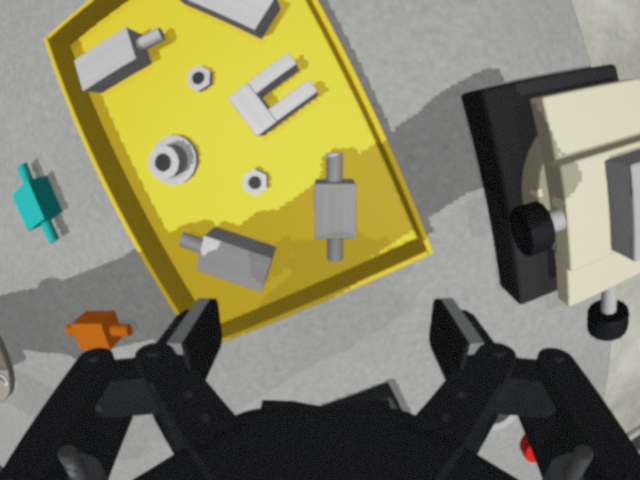

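The trunnion is at (335,207), nearly in line with tool x, and the space beside its long faces is free. The stub is at (240,258). Next I'll measure the trunnion.

```bash
python3 - <<'E'
from h import *
o=np.load("pics/t1.png.npz");im=cv2.imread("pics/t1.png");hsv=cv2.cvtColor(im,cv2.COLOR_BGR2HSV)
m=(hsv[...,1]<80).astype(np.uint8);roi=np.zeros_like(m);roi[140:270,300:375]=1;m*=roi
n,l,s,c=cv2.connectedComponentsWithStats(m);k=1+s[1:,4].argmax();m=(l==k);print(s[k])
rows=np.arange(148,264,4)
print([(int(r),int(x.min()),int(x.max())) for r in rows for x in [np.where(m[r])[0]] if len(x)])
ys,xs=np.where(m);w=m.sum(1)
print("v range",ys.min(),ys.max())
g=cv2.cvtColor(im,cv2.COLOR_BGR2GRAY);print(g[205,305:368].tolist());print(g[170:250:2,335].tolist())
R=rot(o["tool_rot"]);print("toolx yaw",np.degrees(np.arctan2(R[1,0],R[0,0])))
def mid(rng,z):
    return np.array([plane("wrist",[(np.where(m[r])[0].mean(),r)],z,o)[0] for r in rng])
A=mid(range(158,176),.022);B=mid(range(242,257),.022)
a,b=A.mean(0),B.mean(0);d=a-b;print("journal yaw",np.degrees(np.arctan2(d[1],d[0])),a,b)
e=plane("wrist",[(335,ys.min()),(335,ys.max())],.022,o);print("tips",e,np.linalg.norm(e[0]-e[1]),e.mean(0))
E
```

```text
[ 314  152   42  110 3170]
[(152, 331, 338), (156, 326, 341), (160, 327, 341), (164, 327, 341), (168, 327, 341), (172, 327, 341), (176, 327, 341), (180, 317, 352), (184, 314, 355), (188, 314, 355), (192, 314, 355), (196, 314, 355), (200, 314, 355), (204, 314, 355), (208, 314, 355), (212, 314, 355), (216, 315, 355), (220, 315, 355), (224, 315, 355), (228, 315, 355), (232, 315, 355), (236, 315, 355), (240, 328, 341), (244, 328, 341), (248, 328, 341), (252, 328, 341), (256, 328, 341), (260, 329, 340)]
v range 152 261
[159, 157, 158, 156, 158, 156, 157, 153, 148, 144, 146, 149, 151, 147, 151, 150, 150, 155, 155, 154, 155, 155, 154, 153, 153, 153, 152, 153, 151, 153, 154, 156, 155, 153, 153, 154, 153, 156, 158, 156, 158, 157, 155, 155, 155, 157, 157, 155, 156, 156, 152, 150, 156, 159, 163, 159, 161, 160, 159, 158, 158, 160, 164]
[152, 153, 153, 153, 151, 147, 112, 135, 154, 154, 155, 156, 153, 155, 154, 154, 154, 155, 154, 154, 152, 153, 153, 152, 151, 152, 150, 152, 151, 151, 149, 140, 140, 137, 132, 130, 133, 132, 135, 137]
toolx yaw 72.10373352531538
journal yaw 72.77233582241911 [0.65040741 0.04898233 0.022     ] [ 0.62896796 -0.02015914  0.022     ]
tips [[ 0.65491278  0.0603693   0.022     ]
 [ 0.62602804 -0.03100107  0.022     ]] 0.09582731473872204 [0.64047041 0.01468411 0.022     ]
```

```bash
python3 - <<'E'
from h import *
import station
print([n for n in dir(station) if not n.startswith('_')]); print(getattr(station,'grasp_offset',None))
o=np.load("pics/t1.png.npz")
W=plane("wrist",[(314,181),(355.5,181),(355.5,237.5),(314.5,237.5)],.039,o);print(W.round(4),W.mean(0))
print([np.hypot(*(W[i]-W[i-1])[:2]).round(4) for i in range(4)])
E
```

```text
['PlanningError', 'camera_info', 'get_obs', 'grasp_offset', 'hand_in', 'read_camera']
0.0187
[[ 6.318e-01  4.440e-02  3.900e-02]
 [ 6.633e-01  3.430e-02  3.900e-02]
 [ 6.498e-01 -1.060e-02  3.900e-02]
 [ 6.175e-01 -2.000e-04  3.900e-02]] [0.64062692 0.01700588 0.039     ]
[np.float64(0.0468), np.float64(0.0331), np.float64(0.0469), np.float64(0.0339)]
```

```bash
python3 -m handwheel '[1.05,0.5,-3,0,0,0.7,0.6, 1.05,0.5,-6,0,0,0.7,0.6, 1.05,0.5,-9,0,0,0.7,0.6, 1.05,0.5,-11.5,0,0,0.7,0.6, 1.05,0.5,-13,0,0,0.7,0.6, 1.05,0.5,-13,0,0,0.7,0.6, 1.05,0.5,-13,0,0,0.7,0.6]' 60
python3 -c "
from h import *
o,_=snap('t2.png');print(o['eef_pos'],o['tool_rot'],o['gripper_width'])
R=rot(o['tool_rot']);print(np.degrees(np.arctan2(R[1,0],R[0,0])))"
```

```text
t: 2.78
eef_pos: [0.6412, 0.0135, 0.0618]
tool_rot: [0.001, 0.806, 0.592, -0.001]
contact_force: [0.4, -0.1, 0.9]
gripper_width: 0.603
[0.64120999 0.01351184 0.06183682] [ 0.00126423  0.80590932  0.59203703 -0.00084675] 0.602507125996529
72.6034040352591
```

View pics/t2.png

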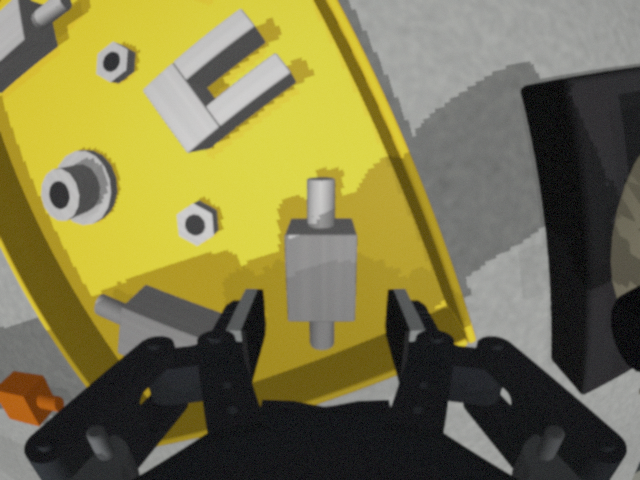

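The pin body lies between the open pads: its top face has corners at about (287,236), (355,235), (354,321), (290,321), and both pads have clearance, with the right finger clear of the wall. I'll recheck its centre from this closer view.

```bash
python3 - <<'E'
from h import *
o=np.load("pics/t2.png.npz")
W=plane("wrist",[(286.5,236),(355.5,235),(354.5,321),(289.5,321)],.039,o);print(W.round(4),W.mean(0))
for i in range(4):
    d=(W[i]-W[i-1])[:2];print(np.hypot(*d).round(4),np.degrees(np.arctan2(d[1],d[0])))
J=plane("wrist",[(321,178),(321.5,349)],.022,o);print(J,J.mean(0),np.linalg.norm(J[0]-J[1]))
R=rot(o["tool_rot"]);print("off in tool",R.T@(W.mean(0)-o["eef_pos"]),R.T@(J.mean(0)-o["eef_pos"]))
E
```

```text
[[ 0.6316  0.0415  0.039 ]
 [ 0.6623  0.0324  0.039 ]
 [ 0.6496 -0.0111  0.039 ]
 [ 0.6181 -0.0013  0.039 ]] [0.64040214 0.01536628 0.039     ]
0.0448 72.46370709805088
0.0321 -16.5486404519609
0.0453 -106.3855321859313
0.033 162.65733050570918
[[ 0.65425397  0.06043749  0.022     ]
 [ 0.62493177 -0.03295058  0.022     ]] [0.63959287 0.01374346 0.022     ] 0.09788321005683359
off in tool [ 0.00159342 -0.00134898  0.02283097] [-0.00014847 -0.00165364  0.03983572]
```

```bash
python3 -m handwheel '[-0.1,0.1,-2,0,0,0.3,0.6, -0.1,0.1,-3.5,0,0,0.3,0.6, -0.1,0.1,-4.6,0,0,0.3,0.6, -0.1,0.1,-5,0,0,0.3,0.6, -0.1,0.1,-5,0,0,0.3,0.6]' 60
python3 -m handwheel '[0,0,0,0,0,0,0.3, 0,0,0,0,0,0,0.2, 0,0,0,0,0,0,0.2, 0,0,0,0,0,0,0.2, 0,0,0,0,0,0,0.2, 0,0,0,0,0,0,0.2]' 60
```

```text
t: 3.25
eef_pos: [0.6404, 0.0149, 0.012]
tool_rot: [0.001, 0.804, 0.594, -0.001]
contact_force: [-0.7, 0.4, -0.3]
gripper_width: 0.595
t: 3.75
eef_pos: [0.6408, 0.015, 0.0126]
tool_rot: [0.001, 0.804, 0.594, -0.0]
contact_force: [-0.5, 1.1, 3.4]
gripper_width: 0.388
```

```bash
python3 -m handwheel '[0,0,1.5,0,0,0,0.2, 0,0,3.5,0,0,0,0.2, 0,0,6,0,0,0,0.2, 0,0,9,0,0,0,0.2, 0,0,12,0,0,0,0.2, 0,0,14,0,0,0,0.2, 0,0,14,0,0,0,0.2, 0,0,14,0,0,0,0.2]'
python3 -c "
from h import *
o,_=snap('t3.png');print(o['eef_pos'],o['tool_rot'],o['gripper_width'],o['contact_force'])
R=rot(o['tool_rot']);print(np.degrees(np.arctan2(R[1,0],R[0,0])))"
```

```text
t: 4.42
eef_pos: [0.6408, 0.0149, 0.1525]
tool_rot: [0.002, 0.804, 0.594, -0.0]
contact_force: [-0.4, -0.8, -5.6]
gripper_width: 0.389
[0.64075303 0.01488101 0.15250992] [ 1.80766002e-03  8.04287210e-01  5.94238012e-01 -2.41144870e-05] 0.38922608465220493 [-0.42803569 -0.78923834 -5.59578403]
72.91661951616848
```

View pics/t3.png

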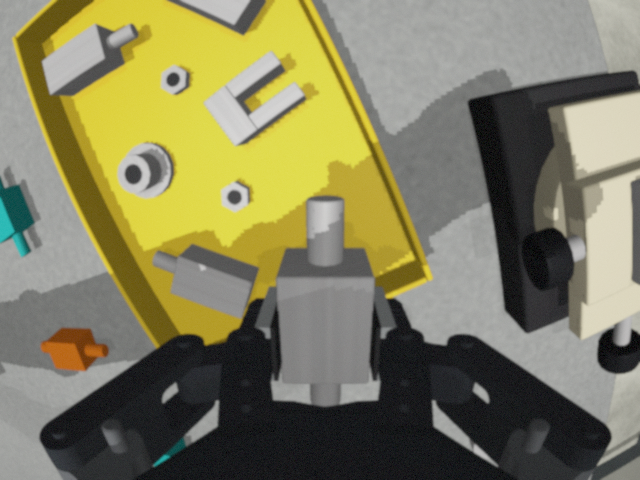

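The pin is held: top face at rows 276 to 383, columns about 278 to 374, front journal up to row 198. The other parts look unmoved. I'll check the in-hand offset and tilt.

```bash
python3 - <<'E'
from h import *
o=np.load("pics/t3.png.npz");im=cv2.imread("pics/t3.png");R=rot(o["tool_rot"])
def tool(px,z):
    c,d=ray("wrist",px,o);c=R.T@(c-o["eef_pos"]);d=d@R;return c+d*((z-c[2])/d[:,2])[:,None]
T=tool([(278,276),(374,276),(371,383),(281,383)],-.0264);print(T.round(4),T.mean(0).round(4))
T=tool([(306,224),(344,224)],-.0094);print("journal mid",T.round(4))
T=tool([(325,198),(309,380),(341,380)],-.0094);print("tip, rear journal",T.round(4))
E
```

```text
[[ 0.0237 -0.0156 -0.0264]
 [ 0.0237  0.017  -0.0264]
 [-0.0222  0.0184 -0.0264]
 [-0.0221 -0.0169 -0.0264]] [ 0.0008  0.0007 -0.0264]
journal mid [[ 0.0376 -0.0067 -0.0094]
 [ 0.0376  0.0074 -0.0094]]
tip, rear journal [[ 0.0474  0.0004 -0.0094]
 [-0.0336 -0.0068 -0.0094]
 [-0.0336  0.0075 -0.0094]]
```

```bash
python3 -m handwheel '[-0.5,-2,1,0,0,-6,0.2, -1,-5,1,0,0,-12,0.2, -1.5,-8,1,0,0,-18,0.2, -2.2,-11,1,0,0,-24,0.2, -2.9,-14,1,0,0,-30,0.2, -3.6,-17,1,0,0,-36,0.2, -4.4,-20,1,0,0,-42,0.2, -5,-23,1,0,0,-48,0.2]'
python3 -m handwheel '[-0.5,-2,0,0,0,-6,0.2, -1.2,-4,0,0,0,-12,0.2, -1.6,-5.2,0,0,0,-16,0.2, -1.7,-5.7,0,0,0,-17.2,0.2, -1.7,-5.7,0,0,0,-17.2,0.2, -1.7,-5.7,0,0,0,-17.2,0.2]'
python3 -c "
from h import *
o=get_obs();print(o['eef_pos'],o['tool_rot'],o['gripper_width'],o['contact_force'],o['q'])
R=rot(o['tool_rot']);print(R.round(4),np.degrees(np.arctan2(R[1,0],R[0,0])))"
```

```text
t: 5.13
eef_pos: [0.5869, -0.2164, 0.1577]
tool_rot: [-0.001, 0.977, 0.213, -0.004]
contact_force: [0.8, -0.2, -5.2]
gripper_width: 0.387
t: 5.63
eef_pos: [0.5695, -0.2721, 0.1562]
tool_rot: [-0.002, 0.998, 0.066, -0.005]
contact_force: [-0.1, 0.6, -4.5]
gripper_width: 0.387
[ 0.56952508 -0.27209474  0.1561787 ] [-0.00219376  0.99780292  0.06602277 -0.00505174] 0.3874707066401173 [-0.13895403  0.59324494 -4.54244612] [ 0.36924138  0.48679655 -0.03023868  1.72461062  0.01747994  0.94146338
 -1.10658431]
[[ 0.9912  0.1317 -0.0104]
 [ 0.1318 -0.9913  0.0037]
 [-0.0098 -0.005  -0.9999]] 7.572689574258311
```

```bash
python3 -m handwheel '[0.2,-0.4,-1.5,-0.2,-0.6,-0.3,0.2, 0.3,-0.6,-3,-0.2,-0.6,-0.3,0.2, 0.3,-0.6,-4.3,-0.2,-0.6,-0.3,0.2, 0.3,-0.6,-5,-0.2,-0.6,-0.3,0.2, 0.3,-0.6,-5,-0.2,-0.6,-0.3,0.2, 0.3,-0.6,-5,-0.2,-0.6,-0.3,0.2]'
python3 - <<'E'
from h import *
o,im=snap('r2.png');s=read_camera("side")[:,:,::-1]
R=rot(o['tool_rot']);print(o['eef_pos'],R.round(4)[:,2],np.degrees(np.arctan2(R[1,0],R[0,0])),o['contact_force'])
a=cv2.resize(s[120:220,270:380],(550,500),interpolation=cv2.INTER_CUBIC)
cv2.imwrite("pics/side2.png",a)
E
```

```text
t: 6.13
eef_pos: [0.5727, -0.2772, 0.1058]
tool_rot: [-0.001, 0.998, 0.064, -0.0]
contact_force: [-0.6, -1.1, -4.4]
gripper_width: 0.388
[ 0.57265225 -0.27718598  0.10581734] [-7.e-04  1.e-03 -1.e+00] 7.352761833861 [-0.5758939  -1.10091275 -4.44448794]
```

View pics/r2.png

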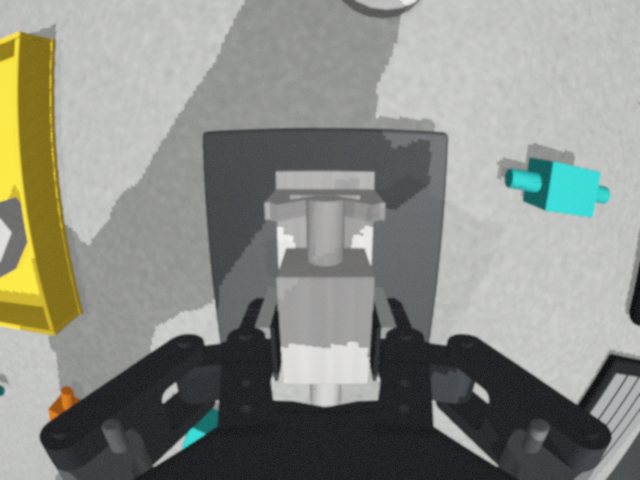

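The pin is over the rest: journal centred on column 325, far vee plate spanning columns 266 to 385 (mid 325.5), so it is laterally aligned. I'll check numerically.

```bash
python3 - <<'E'
from h import *
o=np.load("pics/r2.png.npz");R=rot(o["tool_rot"]);im=cv2.imread("pics/r2.png")
for p in [(266,203),(385,203),(270,193),(270,219),(380,193),(380,219)]:
    print(p,(R.T@(plane("wrist",[p],.085,o)[0]-o["eef_pos"])).round(4))
print(im[182:230,271,1].tolist())
E
```

```text
(266, 203) [ 0.0405 -0.0261  0.0208]
(385, 203) [0.0405 0.0276 0.0208]
(270, 193) [ 0.0451 -0.0242  0.0208]
(270, 219) [ 0.0331 -0.0246  0.0208]
(380, 193) [0.0451 0.0252 0.0208]
(380, 219) [0.0331 0.0256 0.0208]
[76, 76, 77, 78, 79, 77, 80, 79, 78, 82, 82, 86, 94, 102, 111, 110, 112, 109, 114, 118, 126, 137, 144, 147, 149, 148, 148, 150, 152, 152, 148, 149, 151, 149, 150, 152, 151, 146, 130, 119, 113, 113, 111, 115, 112, 112, 115, 111]
```

```bash
python3 -m handwheel '[0,0,-1,0,0,0,0.2, 0,0,-2,0,0,0,0.2, 0,0,-2.8,0,0,0,0.2, 0,0,-3.3,0,0,0,0.2, 0,0,-3.6,0,0,0,0.2, 0,0,-3.6,0,0,0,0.2]'
python3 -m handwheel '[0,0,-0.1,0,0,0,0.2, 0,0,-0.2,0,0,0,0.2, 0,0,-0.3,0,0,0,0.2, 0,0,-0.35,0,0,0,0.2, 0,0,-0.35,0,0,0,0.2]'
```

```text
t: 6.73
eef_pos: [0.5726, -0.2777, 0.0698]
tool_rot: [-0.0, 0.998, 0.064, -0.0]
contact_force: [0.1, 0.1, -4.3]
gripper_width: 0.385
t: 7.15
eef_pos: [0.5727, -0.2777, 0.0664]
tool_rot: [-0.0, 0.998, 0.064, -0.0]
contact_force: [1.4, 0.4, -4.7]
gripper_width: 0.391
```

```bash
python3 -m handwheel '[0,0,-0.05,0,0,0,0.2, 0,0,-0.1,0,0,0,0.2, 0,0,-0.1,0,0,0,0.2]';python3 -m handwheel '[0,0,-0.05,0,0,0,0.2, 0,0,-0.1,0,0,0,0.2, 0,0,-0.1,0,0,0,0.2]'
```

```text
t: 7.4
eef_pos: [0.5729, -0.2776, 0.0656]
tool_rot: [-0.0, 0.998, 0.064, 0.0]
contact_force: [-0.4, 1.0, -2.7]
gripper_width: 0.385
t: 7.65
eef_pos: [0.573, -0.2773, 0.065]
tool_rot: [-0.0, 0.998, 0.064, 0.0]
contact_force: [-0.7, 2.6, 1.0]
gripper_width: 0.386
```

```bash
python3 -m handwheel '[0,0,-0.05,0,0,0,0.2, 0,0,-0.1,0,0,0,0.2, 0,0,-0.1,0,0,0,0.2]';python3 -m handwheel '[0,0,-0.05,0,0,0,0.2, 0,0,-0.05,0,0,0,0.2, 0,0,-0.05,0,0,0,0.2]'
python3 -c "
from h import *
o=get_obs();print(o['torque'],o['eef_pos'],o['contact_force'])"
```

```text
t: 7.9
eef_pos: [0.5732, -0.2769, 0.0645]
tool_rot: [-0.001, 0.998, 0.064, 0.0]
contact_force: [-2.9, 3.7, 4.2]
gripper_width: 0.383
t: 8.15
eef_pos: [0.5732, -0.2769, 0.0645]
tool_rot: [-0.001, 0.998, 0.064, 0.0]
contact_force: [-2.7, 3.1, 5.9]
gripper_width: 0.388
[ 0.58922262  0.86389294 -0.10922704] [ 0.57320035 -0.27686655  0.06445213] [-2.67193302  3.07849503  5.94701078]
```

```bash
python3 -m handwheel '[0,0.05,-0.05,0,0,0,0.2, 0,0.05,-0.1,0,0,0,0.2, 0,0.05,-0.1,0,0,0,0.2]'
python3 - <<'E'
from h import *
o,im=snap('r3.png');s=read_camera("side")[:,:,::-1]
print(o['torque'],o['eef_pos'],o['contact_force'])
a=cv2.resize(s[130:210,280:370],(540,480),interpolation=cv2.INTER_CUBIC)
b=cv2.resize(im[150:400,220:430],None,fx=1.2,fy=1.92)[:480]
cv2.imwrite("pics/r3m.png",np.hstack([a,b]))
E
```

```text
t: 8.4
eef_pos: [0.5732, -0.2768, 0.0644]
tool_rot: [-0.0, 0.998, 0.064, 0.0]
contact_force: [-3.9, 2.0, 9.6]
gripper_width: 0.388
[ 0.44539215  1.06875759 -0.12284206] [ 0.57324865 -0.27680571  0.06436109] [-3.90111502  2.0046908   9.62600177]
```

View pics/r3m.png

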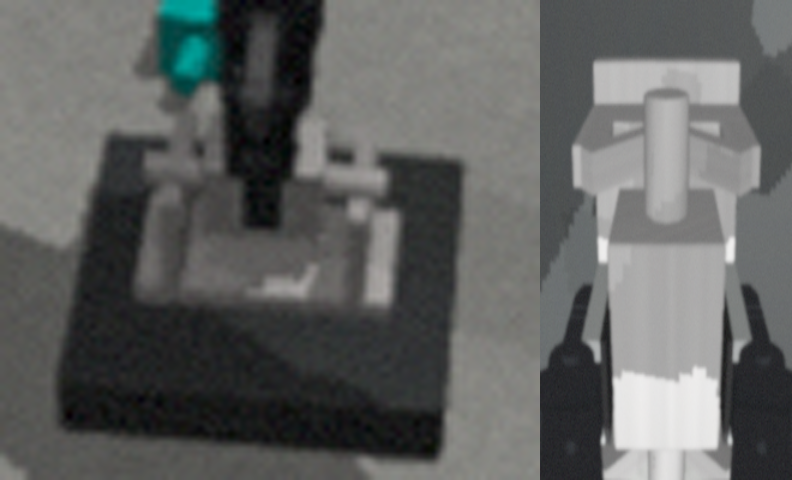

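The side crop shows both journals down in the vees and the body between the plates. The wrist crop shows the far journal centred in its vee. The pin stopped at TCP z 0.0644 (0.0646 expected), and the force rises without further motion, so it is home. I'll take off the preload, open slowly and retreat.

```bash
python3 -m handwheel '[0,0,0,0,0,0,0.2, 0,0,0,0,0,0,0.2, 0,0,0,0,0,0,0.2]' 20; python3 -m handwheel '[0,0,0,0,0,0,0.41, 0,0,0,0,0,0,0.44, 0,0,0,0,0,0,0.5, 0,0,0,0,0,0,0.6, 0,0,0,0,0,0,0.65, 0,0,0,0,0,0,0.65]'
```

```text
t: 8.75
eef_pos: [0.5732, -0.2768, 0.0645]
tool_rot: [-0.0, 0.998, 0.064, 0.0]
contact_force: [-2.3, 2.3, 4.1]
gripper_width: 0.388
t: 9.25
eef_pos: [0.5733, -0.2769, 0.0644]
tool_rot: [-0.0, 0.998, 0.064, 0.001]
contact_force: [0.4, 0.6, 0.0]
gripper_width: 0.651
```

Force is zero and the fingers are open, so I'll retreat straight up.

```bash
python3 -m handwheel '[0,0,1,0,0,0,0.65, 0,0,3,0,0,0,0.65, 0,0,6,0,0,0,0.65, 0,0,9,0,0,0,0.65, 0,0,12,0,0,0,0.65, 0,0,14,0,0,0,0.65, 0,0,14,0,0,0,0.65, 0,0,14,0,0,0,0.65]'
python3 - <<'E'
from h import *
o,im=snap('f.png');s=read_camera("side")[:,:,::-1]
print(o['eef_pos'],o['contact_force'])
a=cv2.resize(s[130:210,280:370],(540,480),interpolation=cv2.INTER_CUBIC)
b=cv2.resize(im[130:330,220:430],(252,240));c=cv2.resize(s,(252,240))
cv2.imwrite("pics/fm.png",np.hstack([a,np.vstack([b,c])]))
E
```

```text
t: 9.92
eef_pos: [0.5742, -0.2774, 0.2067]
tool_rot: [0.001, 0.998, 0.064, 0.002]
contact_force: [-0.9, 0.2, -0.3]
gripper_width: 0.656
[ 0.57421995 -0.27735206  0.20670547] [-0.85827417  0.19862344 -0.32059308]
```

View pics/fm.png

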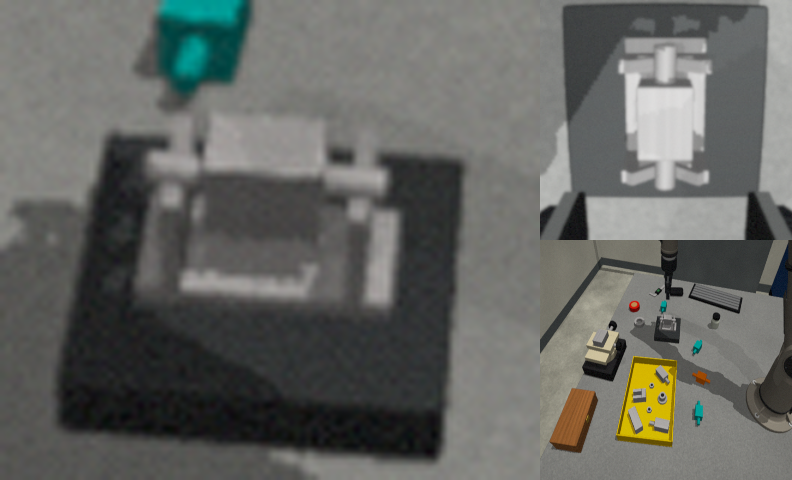

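The pin lies level in both vees, a journal in each, body midway between the plates. The other parts are still in the bin, and the ring gauge and jar look undisturbed.

```bash
python3 -c "
from station import *
print(hand_in())"
```

```text
the job is handed in; nothing more can be done
None
```

I picked the steel pin with two journals out of the bin by its square body and lowered it into both vees of the rest. I let go only once it was all the way in, then moved the gripper straight up and handed the job in at about 10 s.

- **Seating:** the tool stopped at 64.4 mm against 64.6 mm expected, and the force rose with no further travel.
- **Forces:** the readings at the end of each move never passed about 11 N. The force read zero after release, and the gripper ended about 140 mm above the pin.
- **Final pictures:** the pin lies level with one journal in each vee, and the other seven parts are still in the bin. The ring gauge and the jar look unmoved, judged by eye from the side view.
- **Disagreements:** the granite plate's edges measured about 146 mm instead of 150 mm, so I placed the pin from the vee plates, whose spacing measured 71 mm against 72 mm. The pin first touched about 1 mm off to one side, and the vee slid it to centre as it went down.

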